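Free a ski boot from its bench hold-down

ROBOT

A 7-joint arm with a two-finger parallel gripper is mounted at the origin on the work surface. World frame = base frame: x ahead of the robot, y to its left, z up, the work surface at z = 0. Lengths are in m, angles in rad, forces in N, time in s.
With the tool pointing down it reaches from about 0.425 to 0.95 m from the base axis. Payload 16.7 kg.
Tool frame: the origin (TCP) lies at the very end of the fingers, on their centre line; the grasp point (between the pads) lies 19 mm behind it (manip.grasp_offset is the distance from the TCP to the grasp point, in m); z points along the fingers, y is the line along which they close (so a half turn about z gives the same grasp; the last joint's range is limited). The gripper opens to 94 mm and grips with 3 to 60 N. Pads are 16 mm wide; open, the fingers measure 119 mm over their backs; the gripper's body (75 mm by 177 mm) begins 78 mm behind the grasp point.
Start: joints at [0.966, 0.426, 0.074, 1.606, -0.034, 1.111, -0.067], TCP at [0.297, -0.606, 0.205] pointing down, gripper open.
Joint ranges: [-2.85, 2.85], [-0.5, 2.14], [-1.23, 1.37], [0.21, 2.46], [-1.02, 4.16], [0.16, 2.05], [-2.73, 2.73]. Speed limits (rad/s): [1.89, 1.89, 2.39, 2.39, 3.01, 3.01, 3.01].

INTERFACE

Orientations are given as a rotation vector (axis times angle).
In Python, from cell import manip gives the robot as it stands.
- The arm moves only by the shell command python3 -m crank 'ROWS' [OPENING]. ROWS is JSON, a list of rows, each an object with "offset": the shift along the tool's x, y, z in m, a list of three; "turn": the turn, a rotation vector about the tool's x, y, z in degrees, a list of three. A call has 1 to 5 rows; each row shifts and turns the commanded pose from where the row before left it, along the tool's axes as they then stand; what a row does not reach is not made up. A row lasts 1/12 s, in which the tool goes at most 41.7 mm and 7.16 degrees, less where a joint would pass 70% of its speed; a pose out of reach is approached as far as the arm can. A call is refused whole if a number of a shift passes 0.0417 or a number of a turn 7.16, either way. A call with a gripper value outside its range is refused whole. OPENING is the finger opening in m, from 0 to 0.094, set as the call begins (- or left out, the last holds). The fingers move at their own pace and stop on an object; the grip force is fixed at half the most. Time passes only in rows, so rows that do not move let the fingers close. It gives the time, the measured TCP pose, the force, the opening and the grip force at its end, in the units of the state.
- manip.read_state(): the state, without advancing time (a new reading comes with each control period).
- manip.capture(name): name is "scene" or "top" or "wrist"; returns the picture (384x512x3 uint8, blue, green, red); there is no depth.
- manip.camera_params(name): a dict with "fov_y" (degrees; the focal length in pixels is half the picture's height over the tangent of half this angle, whatever the lens; pixels are square), "cx", "cy" (the principal point, pixels), "extrinsics" (4x4, takes a point from world to camera coordinates); the wrist camera has in their place "T_tool_cam" (4x4, takes a point from camera to tool coordinates, whose origin is the TCP and whose axes are the flange's). Camera axes: x right, y down, z forward; pixel columns grow to the right and rows downward; lengths in m; the calibration is good to about 2 mm. A picture is of the moment at which its call begins: read the wrist's pose just before it. camera_params takes no time and is no camera call.
- manip.sign_off(): hands the job in; it is judged then, once.
The state is a dict: "t": time; "q": joint angles; "qd": joint speeds; "joint_efforts": joint torques, N m; "eef_pos": TCP position; "tcp_rot": TCP orientation; "ft_force": force on the tool from outside, world axes, zero at the start; "moment": the same for the moment, N m; "width": finger opening in m; "gripper_force": force on a finger pad.
Only numpy, scipy, OpenCV 4.12 (cv2) and the standard library are available. Lean on these libraries where they do the work, as an engineer would, in place of code of your own. Each camera call takes 0.05 s, during which the arm holds its last target. There are 200 camera calls.

TASK

Release the ski boot from its bench clamp: slacken the wing nut (anticlockwise) just until it clears the lip of the slotted bar end, without running it up to the peened end of its bolt, swing the eyebolt out of the slot and let it hang down, then lift the hold-down bar right over onto its stop so that it stays open. Feel whether the nut is clear and do not force it against the bar, keep off the boot, and leave the other things on the bench alone.

Things in the scene. Friction and masses are not known exactly. Their poses are not given: they have to be found in the camera images.
- wings (a point): Brass wing nut on the upright eyebolt: point on the bolt's axis, mid-height of its two flat blades, 30 mm above the nut's underside. x runs along the span, y across the blades (pinch this way), z up. Blades 8 mm thick, 16 mm high, from 6.5 to 26 mm either side of the axis. The 10 mm bolt end reaches 22 mm above the underside when tight: keep fingertips within 5 mm below this point.
- bolt_pivot (a point): Pin of the hinged eyebolt, along this point's y, in two dark ears on the front of the metal base. z runs up the bolt and swings with it. The nut's underside lies 87 to 89.6 mm up z at the start; the peened end stops it at 93.5 mm (the wings point then at z = 123.5 mm). The bolt and nut weigh 0.2 kg.
- eyebolt (a joint): Swing of the eyebolt about its pin, rad: 0 upright in the slot, growing as its top swings out towards the robot, 1.6 hanging down to its stop. Past about 0.5 it falls by itself; before that slight friction (0.06 N m) holds it.
- slot (a point): Nut's seat: top of the bar's forked end, on the bolt's axis when closed. x points to the bar's hinge; the 12 mm slot is open towards -x. Prongs 12 mm wide and thick. Yellow lips, 2.5 mm high, stand on the prong ends 10.5 to 16.5 mm out and hold the hub in (1.5 mm play). The nut dips as the bolt leans out: it clears when raised about a lip height off the seat, to be found by feel.
- bar_grip (a point): Middle of the bar's thickness where it is best grasped to lift, on the wide part behind the slot: 36 mm wide along this point's y, 12 mm thick, 182 mm from the hinge. The bar's end is 32 mm beyond; the base plate's top lies about 45 mm below.
- bar_hinge (a point): Hinge of the bar, at its far end; the pin runs along y. The line from bolt_pivot to bar_hinge, seen from above, is the bar's direction (197 mm).
- bar (a joint): Angle of the grey hold-down bar, rad: about 0 closed, growing as the slotted end is raised, 1.85 on its stop, leaning back past upright. It turns easily and falls shut again unless past upright (1.57). A springy rubber foot under its middle bears on the boot's toe ledge and raises the bar a few mm as the nut is slackened.
- wing_nut: The same nut, centre of its underside; hub 22 mm diameter, 14 mm high. Coarse right-hand thread: anticlockwise from above raises it 8 mm a turn. Turning takes 0.1 to 0.25 N m and it stays where left. It comes free of the lip after 1.7 to 4.5 rad, different each time.
- boot: Blue ski boot clamped by its toe, length along this frame's +y: 300 mm long, 90 mm wide, cuff top 340 mm above the bench. Fixed on a metal base 190 by 430 mm, 60 mm high; this origin is on the bench under the toe ledge. The toe box starts 35 mm beside the bar's middle line.
- screwdriver: Screwdriver with a red handle, 210 mm long, lying on the bench; a bystander.
- tray: Open steel tray, 120 by 160 mm, 30 mm high; a bystander.
- spray: White bottle with a red cap, 160 mm tall, 52 mm diameter, standing; a bystander.
- spare_buckle: Spare aluminium buckle, 70 by 24 mm, 12 mm high, lying on the bench; a bystander.
- lips: The two yellow retaining lips on the ends of the bar's prongs; origin at the bar's hinge.

How it is judged:
On the way, in this order (a step that is already met when the one before it is completed fails the run):
1. the wing nut is slackened off its seat, the bolt still in the slot (z of wings in the frame of slot above 0.0315 m and value of joint eyebolt below 0.5 rad), for 0.1 s.
2. the eyebolt is swung out of the slot and hangs down (value of joint eyebolt above 1.3 rad), for 0.2 s.
At the end, for the whole second after the job is handed in: The bar lies back on its stop (over 1.7 rad open) and is at rest, and the eyebolt hangs down out of the slot (over 1.3 rad) (value of joint bar above 1.7 rad and value of joint eyebolt above 1.3 rad and velocity of joint bar between -0.05 and 0.05 rad/s); the robot touches nothing.
It fails at once if the wing nut is forced against the bar or its lip (contact force between wing_nut and bar above 60 N).
It fails at once if the wing nut is run up to the peened end of the bolt (z of wings in the frame of bolt_pivot above 0.12335 m).
It fails at once if the wing nut is dragged hard against the lips (contact force between wing_nut and lips above 25 N).
It fails at once if the robot presses on the boot (contact force between any of the fingers, the arm and boot above 5 N).
It fails at once if a bystander is moved (distance of any of screwdriver, tray, spray, spare_buckle from where it was at the start of the episode above 0.03 m).
It also fails if it takes over 70 s, if anything falls off the work surface, if the arm or the gripper's body presses on something with over 40 N, if the wrist force passes 120 N, or if a joint passes its speed limit or range.

## Working session

There is one attempt and no reset: what is moved stays moved. The work goes in short steps, Python scripts to look and compute and a shell command to move; the robot and the scene stay as the last step left them, time stands still between calls to the robot, and variables do not carry over. Pictures are saved under pics/ and viewed, at most 10 in all, crops included, and the job is handed in when it is done.

```bash
ls; mkdir -p pics; python3 - <<'E'
from cell import manip
import cv2,numpy as np
s=manip.read_state();print(s)
for n in("scene","top"):
    im=manip.capture(n);cv2.imwrite(f"pics/{n}0.png",im)
    p=manip.camera_params(n);print(n,p)
print(manip.camera_params("wrist"))
a=cv2.imread("pics/scene0.png");b=cv2.imread("pics/top0.png")
E
```

```text
pics
{'t': 0.0, 'q': array([ 0.96551335,  0.4267055 ,  0.07384849,  1.60659599, -0.03413697,
        1.11076911, -0.06710257]), 'qd': array([-0.00011659,  0.0005552 ,  0.00030815,  0.00027247, -0.00126453,
        0.00034009,  0.00073394]), 'joint_efforts': array([-4.33540627e-03, -9.35819221e+01,  3.66476431e+00, -4.54198265e+01,
       -4.89489071e-02,  1.99634669e-02,  1.19564070e-04]), 'eef_pos': array([ 0.29691134, -0.60572176,  0.20479806]), 'tcp_rot': array([-3.05923989e+00, -7.09422387e-01,  5.14980401e-04]), 'ft_force': array([0.24310528, 0.51208044, 0.11792904]), 'moment': array([0.00332275, 0.00197936, 0.00361481]), 'gripper_force': 0.0, 'width': 0.09372991730249648}
scene {'fov_y': 51.0721856534633, 'cx': 259.0173330563254, 'cy': 187.87488330096264, 'extrinsics': array([[ 0.37941631,  0.92515307, -0.01162174, -0.13197163],
       [ 0.49688964, -0.21434406, -0.84092646, -0.18493841],
       [-0.78047674,  0.31328649, -0.54102461,  1.64363863],
       [ 0.        ,  0.        ,  0.        ,  1.        ]])}
top {'fov_y': 49.65538511981135, 'cx': 258.72997149813654, 'cy': 186.2968867035487, 'extrinsics': array([[ 0.01477362, -0.99972306, -0.01831773, -0.06539201],
       [-0.98846077, -0.0118402 , -0.15101365,  0.54290384],
       [ 0.15075494,  0.02033737, -0.98836195,  1.06694379],
       [ 0.        ,  0.        ,  0.        ,  1.        ]])}
{'fov_y': 70.8133484345699, 'cx': 255.34547422215033, 'cy': 195.6581470206988, 'T_tool_cam': array([[-1.41073359e-04, -9.64539728e-01, -2.63937668e-01,
         7.68804213e-02],
       [ 9.99999910e-01, -3.01759545e-05, -4.24219250e-04,
        -4.33853606e-04],
       [ 4.01211749e-04, -2.63937704e-01,  9.64539645e-01,
        -1.80540499e-01],
       [ 0.00000000e+00,  0.00000000e+00,  0.00000000e+00,
         1.00000000e+00]])}
```

View pics/scene0.png

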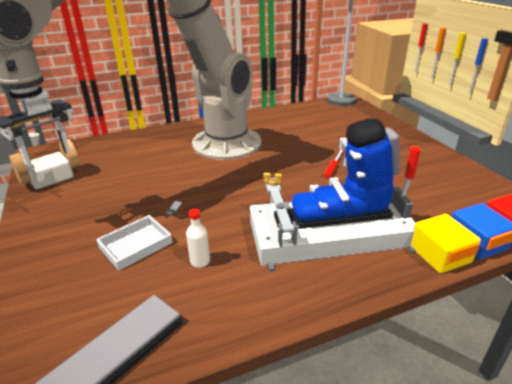

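View pics/top0.png

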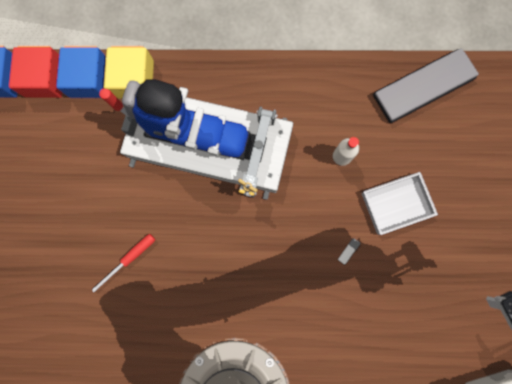

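The scene view shows the clamp right of centre, with the brass nut at about (273,180) and the boot behind it. The top view has the nut at (248,187), the bar running up to its hinge at (268,115), the spray at (346,151), the tray at (400,203), the buckle at (349,250) and the screwdriver at (125,262).

```bash
cat > h.py <<'E'
import cv2,numpy as np
from cell import manip
from scipy.spatial.transform import Rotation as R
def cam(n,st=None):
    p=manip.camera_params(n);f=192/np.tan(np.radians(p["fov_y"]/2))
    K=np.array([[f,0,p["cx"]],[0,f,p["cy"]],[0,0,1]])
    if n=="wrist":
        st=st or manip.read_state();T=np.eye(4);T[:3,:3]=R.from_rotvec(st["tcp_rot"]).as_matrix();T[:3,3]=st["eef_pos"]
        E=np.linalg.inv(T@p["T_tool_cam"])
    else:E=np.array(p["extrinsics"])
    return K,E
def ray(c,uv):
    K,E=c;d=E[:3,:3].T@np.linalg.solve(K,[*uv,1]);return -E[:3,:3].T@E[:3,3],d/np.linalg.norm(d)
def onz(c,uv,z):
    o,d=ray(c,uv);return o+d*(z-o[2])/d[2]
def tri(cs,uvs):
    A=np.zeros((3,3));b=np.zeros(3);rs=[ray(c,u) for c,u in zip(cs,uvs)]
    for o,d in rs:
        P=np.eye(3)-np.outer(d,d);A+=P;b+=P@o
    x=np.linalg.solve(A,b);return x,[np.linalg.norm(np.cross(x-o,d)) for o,d in rs]
def proj(c,X):
    K,E=c;p=K@(E[:3,:3]@np.asarray(X)+E[:3,3]);return p[:2]/p[2]
E
python3 - <<'E'
from h import *
a=cv2.imread("pics/scene0.png");b=cv2.imread("pics/top0.png")
x=cv2.resize(a[160:270,235:315],None,fx=5,fy=5,interpolation=cv2.INTER_CUBIC)
y=cv2.resize(b[95:205,220:300],None,fx=5,fy=5,interpolation=cv2.INTER_CUBIC)
cv2.imwrite("pics/c0.png",np.hstack([x,y]))
for n,im,roi in(("scene",a,(235,160,80,110)),("top",b,(220,95,80,110))):
    x,y,w,h=roi;hsv=cv2.cvtColor(im[y:y+h,x:x+w],cv2.COLOR_BGR2HSV)
    m=cv2.inRange(hsv,(18,90,110),(35,255,255));k,l,s,c=cv2.connectedComponentsWithStats(m)
    print(n,[(s[i].tolist(),(c[i]+[x,y]).round(1)) for i in range(1,k) if s[i,4]>3])
print(tri([cam("scene"),cam("top")],[(273,180),(248,187)]))
print([onz(cam("top"),u,.03).round(3) for u in [(346,155),(400,203),(349,250)]])
E
```

```text
scene [([28, 12, 19, 14, 157], array([271.4, 178.3]))]
top [([18, 84, 19, 17, 127], array([246.7, 188.5]))]
(array([ 0.52917987, -0.03165046,  0.12741063]), [np.float64(0.002037988007897517), np.float64(0.0020379880078975313)])
[array([ 0.634, -0.294,  0.03 ]), array([ 0.505, -0.435,  0.03 ]), array([ 0.379, -0.297,  0.03 ])]
```

View pics/c0.png

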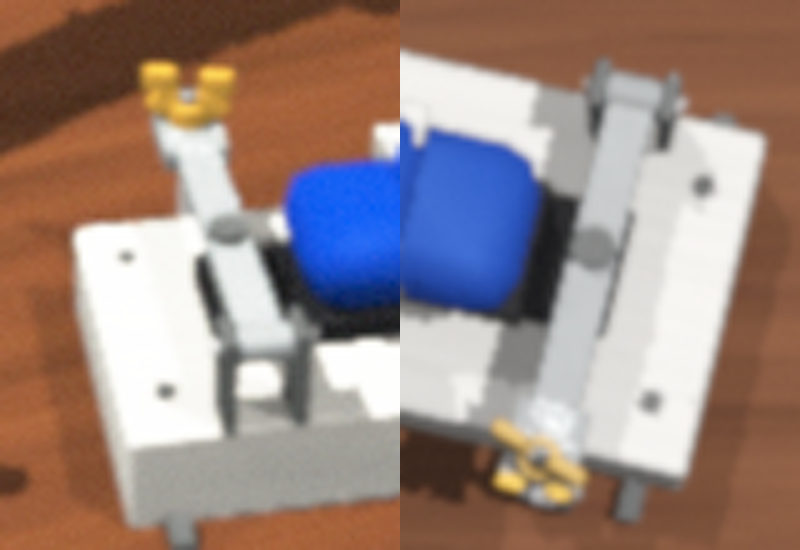

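The crops show the wing nut with its blade span running (319,85)→(337,96) in the top view, so about 58° world yaw. The bar's hinge is at about (266,114) and the yellow lips sit beneath the blades. I'll move above the nut and look from close by.

```bash
R='x'
python3 -m crank '[{"offset":[0.025,-0.022,-0.02],"turn":[0,0,0]},{"offset":[0.029,-0.026,-0.01],"turn":[0,0,0]},{"offset":[0.029,-0.026,-0.01],"turn":[0,0,0]},{"offset":[0.029,-0.026,-0.01],"turn":[0,0,0]},{"offset":[0.029,-0.026,-0.01],"turn":[0,0,0]}]' 0.06
python3 -m crank '[{"offset":[0.029,-0.026,0],"turn":[0,0,0]},{"offset":[0.029,-0.026,0],"turn":[0,0,0]},{"offset":[0.029,-0.026,0],"turn":[0,0,0]},{"offset":[0.029,-0.026,0],"turn":[0,0,0]},{"offset":[0.029,-0.026,0],"turn":[0,0,0]}]'
python3 -m crank '[{"offset":[0.029,-0.026,0],"turn":[0,0,0]},{"offset":[0.029,-0.026,0],"turn":[0,0,0]},{"offset":[0.029,-0.026,0],"turn":[0,0,0]},{"offset":[0.029,-0.026,0],"turn":[0,0,0]},{"offset":[0.029,-0.026,0],"turn":[0,0,0]}]'
python3 -m crank '[{"offset":[0,0,0],"turn":[0,0,-7]},{"offset":[0,0,0],"turn":[0,0,-7]},{"offset":[0,0,0],"turn":[0,0,-7]},{"offset":[0,0,0],"turn":[0,0,-7]},{"offset":[0,0,0],"turn":[0,0,0]}]'
python3 - <<'E'
from h import *
s=manip.read_state();c=cam("wrist",s);im=manip.capture("wrist");cv2.imwrite("pics/w1.png",im);print(s)
print("yaw",np.degrees(np.arctan2(*R.from_rotvec(s["tcp_rot"]).as_matrix()[[1,0],0])),proj(c,[.529,-.032,.13]))
E
```

```text
t: 0.52
eef_pos: [0.3684, -0.429, 0.2656]
tcp_rot: [-3.06, -0.709, 0.001]
ft_force: [0.9, 0.4, 0.3]
width: 0.0643
gripper_force: 0.0
t: 0.93
eef_pos: [0.4414, -0.2484, 0.2655]
tcp_rot: [3.06, 0.71, -0.0]
ft_force: [1.4, -0.7, 0.2]
width: 0.0606
gripper_force: 0.0
t: 1.35
eef_pos: [0.5144, -0.0679, 0.2655]
tcp_rot: [-3.06, -0.71, -0.0]
ft_force: [1.5, 0.3, 0.5]
width: 0.0599
gripper_force: 0.0
t: 1.77
eef_pos: [0.514, -0.0697, 0.2652]
tcp_rot: [-2.793, -1.438, 0.001]
ft_force: [0.1, -0.2, 0.1]
width: 0.0604
gripper_force: 0.0
{'t': 1.7667, 'q': array([ 0.3257786 ,  0.13786442, -0.34649291,  1.86086975,  0.05092807,
        1.15203176, -0.65802971]), 'qd': array([-0.00723345, -0.00161088,  0.01368664,  0.00073759, -0.00459289,
        0.00030429, -0.24727252]), 'joint_efforts': array([ 1.84819875e-01, -6.11738420e+01, -2.01245539e+00, -4.64224398e+01,
        2.48251873e-02, -1.89063937e-02,  4.57362190e+00]), 'eef_pos': array([ 0.51401834, -0.06971109,  0.26519877]), 'tcp_rot': array([-2.79257103e+00, -1.43825798e+00,  7.19885094e-04]), 'ft_force': array([ 0.0981894 , -0.2183414 ,  0.09355201]), 'moment': array([-0.05950988,  0.01122295,  0.00571461]), 'gripper_force': 0.0, 'width': 0.060364464046795005}
yaw 54.49965930245665 [247.44954972 155.31583393]
```

View pics/w1.png

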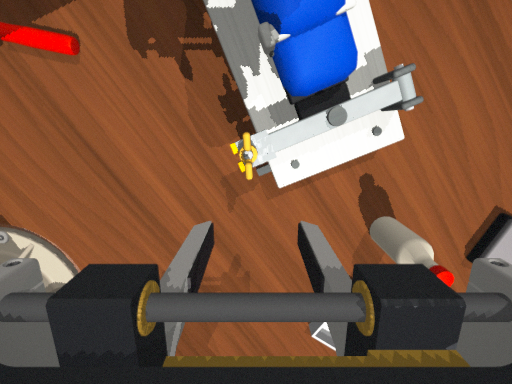

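The wrist view shows the nut at (247,157), with blades nearly vertical in the picture, so the span is about along tool x. The bar runs to its hinge at (408,88). I'll centre over the nut, go lower, and look again.

```bash
python3 -m crank '[{"offset":[0.02,-0.005,0.02],"turn":[0,0,0]},{"offset":[0.02,-0.005,0.01],"turn":[0,0,0]},{"offset":[0,0,0],"turn":[0,0,0]},{"offset":[0,0,0],"turn":[0,0,0]}]'
python3 - <<'E'
from h import *
s=manip.read_state();c=cam("wrist",s);im=manip.capture("wrist");cv2.imwrite("pics/w2.png",im);print(s['q'])
u=proj(c,[.529,-.032,.13]);print(u);x,y=(u-[60,50]).astype(int);x=max(x,0);y=max(y,0);print(x,y)
cv2.imwrite("pics/w2c.png",cv2.resize(im[y:y+100,x:x+120],None,fx=6,fy=6,interpolation=cv2.INTER_CUBIC))
E
```

```text
t: 2.15
eef_pos: [0.5293, -0.0307, 0.2349]
tcp_rot: [-2.799, -1.425, 0.002]
ft_force: [0.5, -1.3, -0.3]
width: 0.0601
gripper_force: 0.0
[ 0.26755737  0.18624253 -0.37403685  1.87442364  0.07554225  1.09605811
 -0.76400967]
[256.33370918 195.81521445]
196 145
```

View pics/w2c.png

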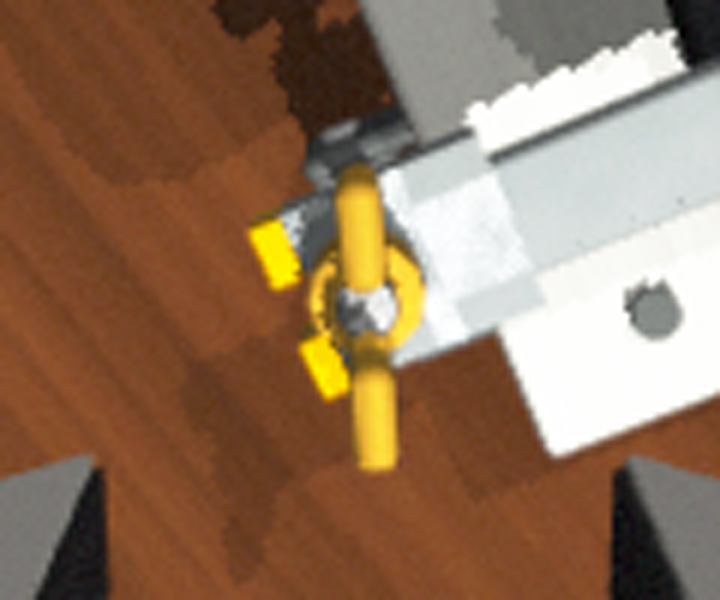

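The crop shows the blade tips at (357,170) and (378,470) and the lips at (275,253) and (325,367), all in 6x crop pixels. The span is 4° off tool x, and the nut's centre is at wrist pixel (257.2,198.3).

```bash
python3 - <<'E'
from h import *
s=manip.read_state();c=cam("wrist",s)
f=lambda u:np.array([196,145])+np.array(u)/6
ct=cam("top")
n=f((367,320));X,e=tri([c,ct,cam("scene")],[n,(248,185.6),(272.5,177)]);print("nut",X,e)
for z in(.13,.135,.14,.145):
    a,b=onz(c,f((357,170)),z),onz(c,f((378,470)),z);print(z,onz(c,n,z),np.linalg.norm(a-b),onz(c,f((365,310)),z-.008))
l1,l2=[onz(c,f(u),.113) for u in((275,253),(325,367))];print(l1,l2,np.linalg.norm(l1-l2))
h=onz(ct,(266,114),.115);print("hinge",h, "az",np.degrees(np.arctan2(*(h-X)[[1,0]])),np.linalg.norm((h-X)[:2]))
p=(l1-l2);print("bar az from lips",np.degrees(np.arctan2(-p[0],p[1])))
Rm=R.from_rotvec(s["tcp_rot"]).as_matrix();print(Rm.round(3));print("tool delta",Rm.T@(X-s["eef_pos"]))
E
```

```text
nut [ 0.53027958 -0.03323975  0.13894851] [np.float64(0.0008420367924052409), np.float64(0.0008018647961280481), np.float64(0.001540574652679056)]
0.13 [ 0.52820662 -0.03594667  0.13      ] 0.057381365655128955 [ 0.52775182 -0.03600932  0.122     ]
0.135 [ 0.52901884 -0.034779    0.135     ] 0.05637800862047089 [ 0.52854967 -0.03487237  0.127     ]
0.14 [ 0.52983106 -0.03361134  0.14      ] 0.05537465158581287 [ 0.52934752 -0.03373542  0.132     ]
0.145 [ 0.53064328 -0.03244368  0.145     ] 0.05437129455115486 [ 0.53014537 -0.03259847  0.137     ]
[ 0.51901061 -0.01867926  0.113     ] [ 0.513172   -0.04282308  0.113     ] 0.024839756501672895
hinge [ 0.71943048 -0.07546372  0.115     ] az -12.583765260671582 0.1938064136216949
bar az from lips -13.59464818958475
[[ 0.589  0.808 -0.001]
 [ 0.808 -0.589  0.   ]
 [-0.    -0.    -1.   ]]
tool delta [-0.00077704  0.00165544  0.09647967]
```

```bash
python3 -m crank '[{"offset":[0.002,0.002,0.02],"turn":[0,0,-4]},{"offset":[0,0,0.02],"turn":[0,0,0]},{"offset":[0,0,0],"turn":[0,0,0]},{"offset":[0,0,0],"turn":[0,0,0]}]'
python3 - <<'E'
from h import *
s=manip.read_state();c=cam("wrist",s);im=manip.capture("wrist");cv2.imwrite("pics/w3.png",im);print(s['q'].round(3))
u=proj(c,[.5315,-.031,.15]).astype(int);x,y=u-[60,50];cr=im[y:y+100,x:x+120];print(x,y)
hsv=cv2.cvtColor(cr,cv2.COLOR_BGR2HSV)
big=cv2.resize(cr,None,fx=6,fy=6,interpolation=cv2.INTER_CUBIC);H=cv2.cvtColor(big,cv2.COLOR_BGR2HSV)
m=cv2.inRange(H,(16,120,90),(25,240,255));m=cv2.morphologyEx(m,cv2.MORPH_OPEN,np.ones((9,9)))
k,l,st,ce=cv2.connectedComponentsWithStats(m)
for i in range(1,k):
    if st[i,4]>150:print(st[i],ce[i].round(),np.median(H[l==i],0))
big[m>0]=big[m>0]//2+[60,0,60];cv2.imwrite("pics/w3c.png",big)
E
```

```text
t: 2.53
eef_pos: [0.5319, -0.0318, 0.1956]
tcp_rot: [-2.748, -1.522, 0.002]
ft_force: [0.2, -0.0, 0.2]
width: 0.0603
gripper_force: 0.0
[ 0.268  0.229 -0.379  1.914  0.099  1.017 -0.714]
194 161
[  293   116   127   356 20194] [356. 287.] [ 21. 196. 210.]
[410 241  16  14 215] [417. 248.] [ 25. 193. 252.]
```

View pics/w3c.png

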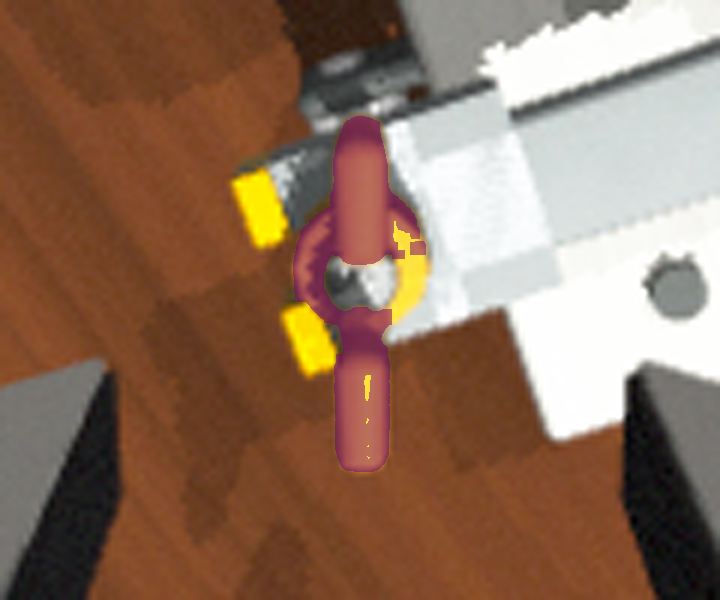

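The crop shows the blade's top face from y≈145 to 470. The darker 116–145 strip is the outer end face, which inflated the earlier span. The span is now vertical, so the yaw is aligned.

```bash
python3 - <<'E'
from h import *
s=manip.read_state();c=cam("wrist",s);f=lambda u:np.array([194,161])+np.array(u)/6
Rm=R.from_rotvec(s["tcp_rot"]).as_matrix()
for z in(.138,.143,.148,.153):
    a,b=[onz(c,f(u),z) for u in((361,145),(361,470))];print(z,np.linalg.norm(a-b).round(4),((a+b)/2).round(4),(Rm.T@((a+b)/2-s["eef_pos"])).round(4),"hub c",onz(c,f((361,265)),z-24).round(4) if 0 else "")
l1,l2=[onz(c,f(u),.113) for u in((260,208),(309,340))];print(np.linalg.norm(l1-l2),(l1+l2)/2)
# hub outer ring (22 mm dia) x extents 293..430 at underside+14
for z in(.12,.125,.13):print(z,np.linalg.norm(onz(c,f((293,270)),z)-onz(c,f((430,270)),z)))
X,e=tri([c,cam("top"),cam("scene")],[f((361,307)),(248,185.6),(272.5,173.5)]);print(X,e)
E
```

```text
0.138 0.0533 [ 0.5286 -0.0351  0.138 ] [-0.005  -0.0015  0.0584] hub c 
0.143 0.0522 [ 0.5295 -0.0337  0.143 ] [-0.0033 -0.0015  0.0534] hub c 
0.148 0.0511 [ 0.5304 -0.0322  0.148 ] [-0.0016 -0.0014  0.0484] hub c 
0.153 0.05 [ 0.5314 -0.0308  0.153 ] [ 0.0001 -0.0014  0.0434] hub c 
0.024965799429050035 [ 0.51645625 -0.02974112  0.113     ]
0.12 0.022758761125560256
0.125 0.022315951712160196
0.13 0.021873142298760032
[ 0.52977583 -0.03245455  0.14881143] [np.float64(0.0015852988914425046), np.float64(0.0023284769291254896), np.float64(0.0012902447738867093)]
```

```bash
python3 -m crank '[{"offset":[-0.0013,-0.0014,0.02],"turn":[0,0,0]},{"offset":[0,0,0.02],"turn":[0,0,0]},{"offset":[0,0,0.015],"turn":[0,0,0]},{"offset":[0,0,0],"turn":[0,0,0]},{"offset":[0,0,0],"turn":[0,0,0]}]' 0.03
python3 - <<'E'
from h import *
s=manip.read_state();c=cam("wrist",s);im=manip.capture("wrist");cv2.imwrite("pics/w4.png",im)
Rm=R.from_rotvec(s["tcp_rot"]).as_matrix();T=s["eef_pos"]
x,y=170,170;print(s["eef_pos"])
big=cv2.resize(im[y:y+150,x:x+180],None,fx=4,fy=4,interpolation=cv2.INTER_CUBIC)
pr=lambda v:((proj(c,T+Rm@np.array(v))-[x,y])*4+1.5)
for v in([0,0,0],[.008,.015,0],[-.008,.015,0],[.026,0,-.008],[-.026,0,-.008]):
    p=pr(v);print(v,p.round());cv2.drawMarker(big,tuple(int(a) for a in p),(255,0,255),cv2.MARKER_CROSS,14,1)
cv2.imwrite("pics/w4c.png",big)
E
```

```text
t: 3.0
eef_pos: [0.5308, -0.0316, 0.1415]
tcp_rot: [2.747, 1.524, 0.0]
ft_force: [0.5, 0.4, 0.1]
width: 0.0314
gripper_force: 0.0
[ 0.53080941 -0.03161161  0.14148579]
[0, 0, 0] [345. 253.]
[0.008, 0.015, 0] [429. 211.]
[-0.008, 0.015, 0] [427. 294.]
[0.026, 0, -0.008] [345. 127.]
[-0.026, 0, -0.008] [345. 405.]
```

View pics/w4c.png

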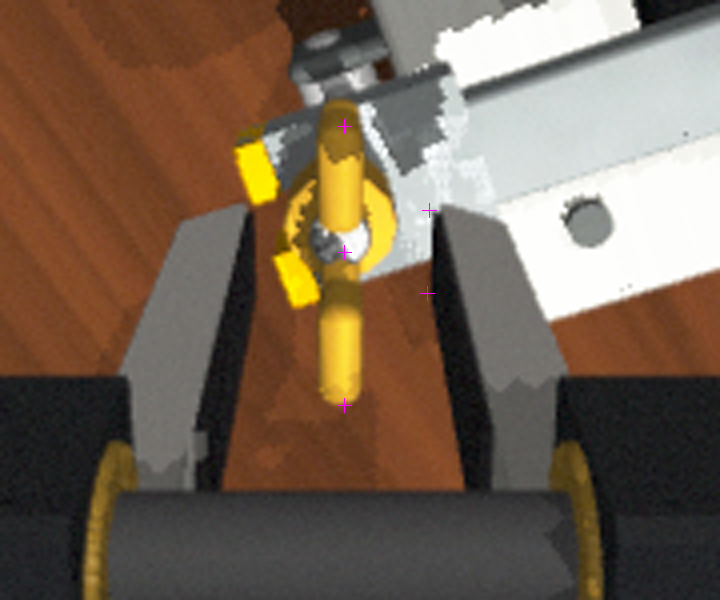

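The markers line up with the blade tips and the fingers straddle the blades centrally (blade x≈341, finger mid 342). I'll drop 2.5 mm and grip.

```bash
python3 -m crank '[{"offset":[0,0,0.0025],"turn":[0,0,0]},{"offset":[0,0,0],"turn":[0,0,0]},{"offset":[0,0,0],"turn":[0,0,0]},{"offset":[0,0,0],"turn":[0,0,0]},{"offset":[0,0,0],"turn":[0,0,0]}]' 0.0
python3 -c "
from h import *
s=manip.read_state();print(s['q'].round(3),s['moment'])"
```

```text
t: 3.47
eef_pos: [0.5306, -0.0313, 0.1384]
tcp_rot: [2.746, 1.526, 0.001]
ft_force: [-1.7, 0.6, 3.8]
width: 0.0067
gripper_force: 30.0
[ 0.255  0.292 -0.373  1.975  0.135  0.898 -0.744] [ 0.15755461  0.42281825 -0.06820988]
```

```bash
python3 -m crank '[{"offset":[0,0,-0.00013],"turn":[0,0,-6]},{"offset":[0,0,-0.00013],"turn":[0,0,-6]},{"offset":[0,0,-0.00013],"turn":[0,0,-6]},{"offset":[0,0,-0.00013],"turn":[0,0,-6]},{"offset":[0,0,-0.00013],"turn":[0,0,-6]}]'
cat > st.py <<'E'
from h import *
s=manip.read_state();Rm=R.from_rotvec(s["tcp_rot"]).as_matrix();b=np.radians(-13.3)
ax=np.array([np.cos(b),np.sin(b),0])
print("yaw",np.degrees(np.arctan2(Rm[1,0],Rm[0,0])).round(1),"q7",s["q"][6].round(3),"M",s["moment"].round(2),"F",s["ft_force"].round(1),"Fbar",(ax@s["ft_force"]).round(1),"w",s["width"].round(4),s["gripper_force"],"along bar",(ax@s["eef_pos"]).round(4),"z",s["eef_pos"][2].round(4))
print("1mm outward in tool:",(Rm.T@-ax).round(3),"1deg swing axis:",(Rm.T@[-np.sin(b),np.cos(b),0]).round(3))
E
python3 st.py
```

```text
t: 3.88
eef_pos: [0.5305, -0.0313, 0.139]
tcp_rot: [-2.252, -2.19, -0.0]
ft_force: [-1.8, 1.2, 5.2]
width: 0.007
gripper_force: 30.0Traceback (most recent call last):
  File "st.py", line 4, in <module>
    print("yaw",np.degrees(np.arctan2(Rm[1,0],Rm[0,0])).round(1),"q7",s["q"][6].round(3),"M",s["moment"].round(2),"F",s["ft_force"].round(1),"Fbar",(ax@s["ft_force"]).round(1),"w",s["width"].round(4),s["gripper_force"],"along bar",(ax@s["eef_pos"]).round(4),"z",s["eef_pos"][2].round(4))
                                                                                                                                                                                    ^^^^^^^^^^^^^^^^
AttributeError: 'float' object has no attribute 'round'
```

```bash
sed -i 's/s\["width"\].round(4)/round(s["width"],4)/' st.py
python3 -m crank '[{"offset":[0,0,-0.00013],"turn":[0,0,-6]},{"offset":[0,0,-0.00013],"turn":[0,0,-6]},{"offset":[0,0,-0.00013],"turn":[0,0,-6]},{"offset":[0,0,-0.00013],"turn":[0,0,-6]},{"offset":[0,0,-0.00013],"turn":[0,0,-6]}]'
python3 -m crank '[{"offset":[0,0,-0.00013],"turn":[0,0,-6]},{"offset":[0,0,-0.00013],"turn":[0,0,-6]},{"offset":[0,0,-0.00013],"turn":[0,0,-6]},{"offset":[0,0,-0.00013],"turn":[0,0,-6]},{"offset":[0,0,0],"turn":[0,0,0]}]'
python3 st.py
```

```text
t: 4.3
eef_pos: [0.5302, -0.0313, 0.1395]
tcp_rot: [-1.608, -2.698, 0.0]
ft_force: [-2.9, 0.2, 3.9]
width: 0.0069
gripper_force: 30.0
t: 4.72
eef_pos: [0.5301, -0.0314, 0.1399]
tcp_rot: [-1.012, -2.974, 0.0]
ft_force: [-4.8, -0.3, 6.3]
width: 0.0064
gripper_force: 30.0
yaw 142.4 q7 0.628 M [ 0.25  0.97 -0.03] F [-4.8 -0.3  6.3] Fbar -4.6 w 0.0064 30.00019535422325 along bar 0.5232 z 0.1399
1mm outward in tool: [ 0.912 -0.411  0.001] 1deg swing axis: [ 0.411  0.912 -0.   ]
```

```bash
python3 -m crank '[{"offset":[0,0,-0.00013],"turn":[0,0,-6]},{"offset":[0,0,-0.00013],"turn":[0,0,-6]},{"offset":[0,0,-0.0001],"turn":[0,0,-4]},{"offset":[0,0,0],"turn":[0,0,0]},{"offset":[0,0,0],"turn":[0,0,0]}]'
python3 st.py
```

```text
t: 5.13
eef_pos: [0.5301, -0.0315, 0.1403]
tcp_rot: [-0.6, -3.083, 0.0]
ft_force: [-4.1, 0.1, 5.2]
width: 0.0068
gripper_force: 30.0
yaw 158.0 q7 0.878 M [ 0.14  1.07 -0.02] F [-4.1  0.1  5.2] Fbar -4.0 w 0.0068 30.00106170773506 along bar 0.5231 z 0.1403
1mm outward in tool: [ 0.988 -0.152  0.001] 1deg swing axis: [ 0.152  0.988 -0.   ]
```

```bash
python3 -m crank '[{"offset":[0.001,-0.00015,0],"turn":[-0.08,-0.49,0]},{"offset":[0,0,0],"turn":[0,0,0]},{"offset":[0,0,0],"turn":[0,0,0]}]'
python3 st.py
python3 -m crank '[{"offset":[0.001,-0.00015,0],"turn":[-0.08,-0.49,0]},{"offset":[0,0,0],"turn":[0,0,0]},{"offset":[0,0,0],"turn":[0,0,0]}]'
python3 st.py
```

```text
t: 5.38
eef_pos: [0.5296, -0.0313, 0.1404]
tcp_rot: [0.597, 3.075, -0.001]
ft_force: [-1.0, -1.3, 3.2]
width: 0.0063
gripper_force: 30.0
yaw 158.0 q7 0.877 M [-0.09  0.14 -0.04] F [-1.  -1.3  3.2] Fbar -0.7 w 0.0063 30.000806897878647 along bar 0.5226 z 0.1404
1mm outward in tool: [ 0.988 -0.151 -0.009] 1deg swing axis: [ 0.151  0.989 -0.   ]
t: 5.63
eef_pos: [0.5285, -0.0311, 0.1403]
tcp_rot: [0.594, 3.067, -0.001]
ft_force: [-0.6, -1.5, 4.8]
width: 0.0069
gripper_force: 30.0
yaw 158.1 q7 0.875 M [-0.29  0.1  -0.04] F [-0.6 -1.5  4.8] Fbar -0.3 w 0.0069 30.001124292612076 along bar 0.5215 z 0.1403
1mm outward in tool: [ 0.989 -0.15  -0.018] 1deg swing axis: [0.15  0.989 0.   ]
```

```bash
python3 -m crank '[{"offset":[0.0007,-0.0001,0],"turn":[-0.05,-0.35,0]},{"offset":[0,0,0],"turn":[0,0,0]},{"offset":[0,0,0],"turn":[0,0,0]}]'
python3 st.py
python3 -m crank '[{"offset":[0.0005,-0.0001,0],"turn":[-0.04,-0.25,0]},{"offset":[0,0,0],"turn":[0,0,0]},{"offset":[0,0,0],"turn":[0,0,0]}]'
python3 st.py
```

```text
t: 5.88
eef_pos: [0.5279, -0.0309, 0.1403]
tcp_rot: [0.592, 3.061, -0.001]
ft_force: [-0.6, -1.5, 4.7]
width: 0.0065
gripper_force: 30.0
yaw 158.1 q7 0.873 M [-0.34 -0.05 -0.04] F [-0.6 -1.5  4.7] Fbar -0.3 w 0.0065 30.001265555620193 along bar 0.5209 z 0.1403
1mm outward in tool: [ 0.988 -0.15  -0.024] 1deg swing axis: [0.15  0.989 0.   ]
t: 6.13
eef_pos: [0.5275, -0.0307, 0.1403]
tcp_rot: [0.591, 3.056, -0.001]
ft_force: [0.7, -1.4, 4.7]
width: 0.0063
gripper_force: 30.0
yaw 158.1 q7 0.872 M [-0.38 -0.3  -0.01] F [ 0.7 -1.4  4.7] Fbar 1.0 w 0.0063 30.00113233923912 along bar 0.5205 z 0.1403
1mm outward in tool: [ 0.988 -0.149 -0.029] 1deg swing axis: [0.15  0.989 0.   ]
```

```bash
python3 -m crank '[{"offset":[0.0005,-0.0001,0],"turn":[-0.04,-0.25,0]},{"offset":[0,0,0],"turn":[0,0,0]},{"offset":[0,0,0],"turn":[0,0,0]}]'
python3 st.py
python3 -m crank '[{"offset":[0.0005,-0.0001,0],"turn":[-0.04,-0.25,0]},{"offset":[0,0,0],"turn":[0,0,0]},{"offset":[0,0,0],"turn":[0,0,0]}]'
python3 st.py
```

```text
t: 6.38
eef_pos: [0.5271, -0.0306, 0.1403]
tcp_rot: [0.59, 3.052, -0.001]
ft_force: [2.6, -3.0, 4.8]
width: 0.0067
gripper_force: 30.0
yaw 158.1 q7 0.871 M [-0.53 -0.67 -0.06] F [ 2.6 -3.   4.8] Fbar 3.2 w 0.0067 30.00112608075142 along bar 0.52 z 0.1403
1mm outward in tool: [ 0.988 -0.149 -0.033] 1deg swing axis: [0.149 0.989 0.   ]
t: 6.63
eef_pos: [0.5266, -0.0306, 0.1403]
tcp_rot: [0.589, 3.048, -0.002]
ft_force: [4.7, -2.4, 4.2]
width: 0.0067
gripper_force: 30.0
yaw 158.1 q7 0.87 M [-0.6  -1.03 -0.1 ] F [ 4.7 -2.4  4.2] Fbar 5.1 w 0.0067 30.001047402620316 along bar 0.5195 z 0.1403
1mm outward in tool: [ 0.988 -0.149 -0.038] 1deg swing axis: [0.149 0.989 0.   ]
```

Outward pull builds to 5 N at 0.5 mm steps, so the nut is still behind the lip. I'll back off, turn about 11° more, and feel again.

```bash
python3 -m crank '[{"offset":[-0.0015,0.0002,0],"turn":[0.11,0.73,0]},{"offset":[0,0,-0.00013],"turn":[0,0,-6]},{"offset":[0,0,-0.00011],"turn":[0,0,-5]},{"offset":[0,0,0],"turn":[0,0,0]},{"offset":[0,0,0],"turn":[0,0,0]}]'
python3 st.py
```

```text
t: 7.05
eef_pos: [0.5276, -0.0309, 0.1404]
tcp_rot: [0.295, 3.105, -0.004]
ft_force: [0.1, -1.0, 8.1]
width: 0.0067
gripper_force: 30.0
yaw 169.1 q7 1.051 M [-0.44 -0.26 -0.03] F [ 0.1 -1.   8.1] Fbar 0.3 w 0.0067 30.001574456691742 along bar 0.5206 z 0.1404
1mm outward in tool: [ 0.999  0.043 -0.023] 1deg swing axis: [-0.043  0.999  0.   ]
```

```bash
python3 -m crank '[{"offset":[0.0008,0,-0.0003],"turn":[0.02,-0.4,0]},{"offset":[0,0,0],"turn":[0,0,0]},{"offset":[0,0,0],"turn":[0,0,0]}]'
python3 st.py
python3 -m crank '[{"offset":[0.0008,0,0],"turn":[0.02,-0.4,0]},{"offset":[0,0,0],"turn":[0,0,0]},{"offset":[0,0,0],"turn":[0,0,0]}]'
python3 st.py
```

```text
t: 7.3
eef_pos: [0.5269, -0.0307, 0.1406]
tcp_rot: [0.295, 3.098, -0.006]
ft_force: [2.1, -0.7, 3.2]
width: 0.0069
gripper_force: 30.0
yaw 169.1 q7 1.049 M [-0.47 -0.73 -0.04] F [ 2.1 -0.7  3.2] Fbar 2.2 w 0.0069 30.00075951218605 along bar 0.5198 z 0.1406
1mm outward in tool: [ 0.999  0.042 -0.03 ] 1deg swing axis: [-0.042  0.999  0.   ]
t: 7.55
eef_pos: [0.5263, -0.0306, 0.1407]
tcp_rot: [0.294, 3.09, -0.008]
ft_force: [5.4, -2.5, 1.3]
width: 0.0066
gripper_force: 30.0
yaw 169.1 q7 1.047 M [-0.55 -1.21 -0.01] F [ 5.4 -2.5  1.3] Fbar 5.8 w 0.0066 30.000223964452744 along bar 0.5193 z 0.1407
1mm outward in tool: [ 0.998  0.042 -0.038] 1deg swing axis: [-0.042  0.999  0.   ]
```

```bash
python3 -m crank '[{"offset":[-0.0012,0,0],"turn":[-0.03,0.6,0]},{"offset":[0,0,-0.00013],"turn":[0,0,-6]},{"offset":[0,0,-0.00013],"turn":[0,0,-6]},{"offset":[0,0,0],"turn":[0,0,0]},{"offset":[0,0,0],"turn":[0,0,0]}]'
python3 st.py
python3 -m crank '[{"offset":[0.0012,0.0003,0],"turn":[0.15,-0.58,0]},{"offset":[0,0,0],"turn":[0,0,0]},{"offset":[0,0,0],"turn":[0,0,0]}]'
python3 st.py
```

```text
t: 7.97
eef_pos: [0.5271, -0.0309, 0.1408]
tcp_rot: [-0.025, 3.116, -0.009]
ft_force: [-0.0, -1.3, 4.0]
width: 0.0067
gripper_force: 30.0
yaw -179.1 q7 1.239 M [-0.49 -0.23 -0.01] F [-0.  -1.3  4. ] Fbar 0.3 w 0.0067 30.000441670417786 along bar 0.5201 z 0.1408
1mm outward in tool: [ 0.969  0.245 -0.026] 1deg swing axis: [-0.246  0.969  0.   ]
t: 8.22
eef_pos: [0.5262, -0.0306, 0.141]
tcp_rot: [-0.027, 3.104, -0.014]
ft_force: [3.5, -2.8, 0.5]
width: 0.0068
gripper_force: 30.0
yaw -179.0 q7 1.236 M [-0.68 -1.03 -0.05] F [ 3.5 -2.8  0.5] Fbar 4.1 w 0.0068 30.000066608190536 along bar 0.5191 z 0.141
1mm outward in tool: [ 0.968  0.247 -0.039] 1deg swing axis: [-0.247  0.969  0.   ]
```

```bash
python3 -m crank '[{"offset":[-0.0012,-0.0003,0],"turn":[-0.15,0.58,0]},{"offset":[0,0,-0.00013],"turn":[0,0,-6]},{"offset":[0,0,-0.00013],"turn":[0,0,-6]},{"offset":[0,0,0],"turn":[0,0,0]},{"offset":[0,0,0],"turn":[0,0,0]}]'
python3 st.py
python3 -m crank '[{"offset":[0.0011,0.0006,0],"turn":[0.27,-0.54,0]},{"offset":[0,0,0],"turn":[0,0,0]},{"offset":[0,0,0],"turn":[0,0,0]}]'
python3 st.py
```

```text
t: 8.63
eef_pos: [0.5271, -0.0309, 0.1411]
tcp_rot: [-0.349, 3.097, -0.014]
ft_force: [0.6, -3.3, 3.6]
width: 0.0072
gripper_force: 30.0
yaw -167.1 q7 1.429 M [-0.7  -0.2   0.01] F [ 0.6 -3.3  3.6] Fbar 1.3 w 0.0072 30.000240951776505 along bar 0.5201 z 0.1411
1mm outward in tool: [ 0.897  0.441 -0.027] 1deg swing axis: [-0.441  0.898  0.   ]
t: 8.88
eef_pos: [0.5261, -0.0306, 0.1412]
tcp_rot: [-0.35, 3.085, -0.02]
ft_force: [2.9, -4.2, -0.6]
width: 0.0065
gripper_force: 30.0
yaw -167.1 q7 1.426 M [-0.92 -0.86 -0.08] F [ 2.9 -4.2 -0.6] Fbar 3.8 w 0.0065 29.99988242983818 along bar 0.5191 z 0.1412
1mm outward in tool: [ 0.896  0.442 -0.039] 1deg swing axis: [-0.442  0.897 -0.   ]
```

```bash
python3 -m crank '[{"offset":[-0.0010,-0.0011,0],"turn":[-0.27,0.54,0]},{"offset":[0,0,-0.00013],"turn":[0,0,-6]},{"offset":[0,0,-0.00013],"turn":[0,0,-6]},{"offset":[0,0,0],"turn":[0,0,0]},{"offset":[0,0,0],"turn":[0,0,0]}]'
python3 st.py
python3 -m crank '[{"offset":[0.0010,0.0008,0],"turn":[0.37,-0.47,0]},{"offset":[0,0,0],"turn":[0,0,0]},{"offset":[0,0,0],"turn":[0,0,0]}]'
python3 st.py
```

```text
t: 9.3
eef_pos: [0.5273, -0.0311, 0.1415]
tcp_rot: [-0.671, 3.044, -0.017]
ft_force: [0.1, -1.4, 2.4]
width: 0.0067
gripper_force: 30.0
yaw -155.1 q7 1.619 M [-0.2  -0.1   0.05] F [ 0.1 -1.4  2.4] Fbar 0.4 w 0.0067 30.000075101852417 along bar 0.5203 z 0.1415
1mm outward in tool: [ 0.786  0.618 -0.027] 1deg swing axis: [-0.618  0.786  0.001]
t: 9.55
eef_pos: [0.5258, -0.0309, 0.1415]
tcp_rot: [-0.673, 3.034, -0.025]
ft_force: [-0.9, -1.5, 3.0]
width: 0.0067
gripper_force: 30.0
yaw -155.0 q7 1.619 M [-0.04 -0.06  0.01] F [-0.9 -1.5  3. ] Fbar -0.5 w 0.0067 30.000501573085785 along bar 0.5188 z 0.1415
1mm outward in tool: [ 0.784  0.619 -0.038] 1deg swing axis: [-0.62   0.785  0.   ]
```

The outward force has dropped to 0 N at the place where it was 4 N before, so the nut has cleared the lip. I'll keep pulling out gently along the arc.

```bash
python3 -m crank '[{"offset":[0.0012,0.0009,0],"turn":[0.45,-0.57,0]},{"offset":[0,0,0],"turn":[0,0,0]},{"offset":[0,0,0],"turn":[0,0,0]}]'
python3 st.py
python3 -m crank '[{"offset":[0.0012,0.0009,0],"turn":[0.45,-0.57,0]},{"offset":[0,0,0],"turn":[0,0,0]},{"offset":[0,0,0],"turn":[0,0,0]}]'
python3 st.py
python3 -m crank '[{"offset":[0.0012,0.0009,0],"turn":[0.45,-0.57,0]},{"offset":[0,0,0],"turn":[0,0,0]},{"offset":[0,0,0],"turn":[0,0,0]}]'
python3 st.py
```

```text
t: 9.8
eef_pos: [0.524, -0.0305, 0.1414]
tcp_rot: [-0.673, 3.023, -0.034]
ft_force: [-2.5, 0.9, 4.0]
width: 0.0069
gripper_force: 30.0
yaw -154.9 q7 1.616 M [ 0.13  0.66 -0.03] F [-2.5  0.9  4. ] Fbar -2.6 w 0.0069 30.001215934753418 along bar 0.5169 z 0.1414
1mm outward in tool: [ 0.783  0.62  -0.05 ] 1deg swing axis: [-0.621  0.784 -0.   ]
t: 10.05
eef_pos: [0.5231, -0.0303, 0.1415]
tcp_rot: [-0.67, 3.01, -0.042]
ft_force: [-0.3, 0.2, 2.9]
width: 0.0067
gripper_force: 30.0
yaw -154.8 q7 1.613 M [ 0.1   0.   -0.04] F [-0.3  0.2  2.9] Fbar -0.3 w 0.0067 30.000791251659393 along bar 0.516 z 0.1415
1mm outward in tool: [ 0.782  0.62  -0.064] 1deg swing axis: [-0.621  0.784  0.   ]
t: 10.3
eef_pos: [0.5218, -0.03, 0.1414]
tcp_rot: [-0.668, 2.999, -0.051]
ft_force: [1.5, -0.1, 2.9]
width: 0.0065
gripper_force: 30.0
yaw -154.8 q7 1.609 M [ 0.14 -0.47  0.01] F [ 1.5 -0.1  2.9] Fbar 1.5 w 0.0065 30.000638365745544 along bar 0.5147 z 0.1414
1mm outward in tool: [ 0.781  0.62  -0.076] 1deg swing axis: [-0.621  0.784  0.   ]
```

```bash
python3 -m crank '[{"offset":[0.0016,0.0012,0],"turn":[0.6,-0.76,0]},{"offset":[0,0,0],"turn":[0,0,0]},{"offset":[0,0,0],"turn":[0,0,0]}]'
python3 st.py
python3 -m crank '[{"offset":[0.0016,0.0012,0],"turn":[0.6,-0.76,0]},{"offset":[0,0,0],"turn":[0,0,0]},{"offset":[0,0,0],"turn":[0,0,0]}]'
python3 st.py
python3 -m crank '[{"offset":[0.0016,0.0012,0],"turn":[0.6,-0.76,0]},{"offset":[0,0,0],"turn":[0,0,0]},{"offset":[0,0,0],"turn":[0,0,0]}]'
python3 st.py
```

```text
t: 10.55
eef_pos: [0.5195, -0.0296, 0.1412]
tcp_rot: [-0.665, 2.984, -0.062]
ft_force: [1.1, 0.2, 3.3]
width: 0.0067
gripper_force: 30.0
yaw -154.8 q7 1.604 M [ 0.23 -0.43  0.04] F [1.1 0.2 3.3] Fbar 1.0 w 0.0067 30.000941902399063 along bar 0.5124 z 0.1412
1mm outward in tool: [ 0.78   0.619 -0.093] 1deg swing axis: [-0.621  0.783  0.   ]
t: 10.8
eef_pos: [0.5175, -0.0291, 0.141]
tcp_rot: [-0.662, 2.968, -0.073]
ft_force: [1.1, 0.8, 4.6]
width: 0.007
gripper_force: 30.0
yaw -154.7 q7 1.597 M [ 0.33 -0.4   0.02] F [1.1 0.8 4.6] Fbar 0.9 w 0.007 30.001122504472733 along bar 0.5103 z 0.141
1mm outward in tool: [ 0.779  0.618 -0.11 ] 1deg swing axis: [-0.622  0.783  0.   ]
t: 11.05
eef_pos: [0.5154, -0.0286, 0.1407]
tcp_rot: [-0.658, 2.953, -0.084]
ft_force: [2.5, 1.0, 5.2]
width: 0.0064
gripper_force: 30.0
yaw -154.6 q7 1.591 M [ 0.44 -0.35  0.  ] F [2.5 1.  5.2] Fbar 2.2 w 0.0064 30.001182854175568 along bar 0.5082 z 0.1407
1mm outward in tool: [ 0.777  0.617 -0.127] 1deg swing axis: [-0.622  0.783  0.   ]
```

```bash
python3 -m crank '[{"offset":[0.0031,0.0025,0],"turn":[1.2,-1.53,0]},{"offset":[0.0031,0.0025,0],"turn":[1.2,-1.53,0]},{"offset":[0,0,0],"turn":[0,0,0]}]'
python3 st.py
python3 -m crank '[{"offset":[0.0031,0.0025,0],"turn":[1.2,-1.53,0]},{"offset":[0.0031,0.0025,0],"turn":[1.2,-1.53,0]},{"offset":[0.0031,0.0025,0],"turn":[1.2,-1.53,0]},{"offset":[0,0,0],"turn":[0,0,0]}]'
python3 st.py
```

```text
t: 11.3
eef_pos: [0.5062, -0.0267, 0.1391]
tcp_rot: [-0.646, 2.892, -0.127]
ft_force: [-3.7, 5.8, 4.3]
width: 0.0065
gripper_force: 30.0
yaw -154.3 q7 1.558 M [1.15 0.8  0.19] F [-3.7  5.8  4.3] Fbar -4.9 w 0.0065 30.001410394906998 along bar 0.4988 z 0.1391
1mm outward in tool: [ 0.768  0.61  -0.194] 1deg swing axis: [-0.622  0.783 -0.   ]
t: 11.63
eef_pos: [0.4945, -0.024, 0.1358]
tcp_rot: [-0.626, 2.801, -0.186]
ft_force: [1.4, 4.3, -3.6]
width: 0.0066
gripper_force: 30.0
yaw -153.6 q7 1.478 M [ 1.02 -0.05  0.25] F [ 1.4  4.3 -3.6] Fbar 0.4 w 0.0066 29.998997747898102 along bar 0.4867 z 0.1358
1mm outward in tool: [ 0.749  0.595 -0.292] 1deg swing axis: [-0.622  0.783  0.   ]
```

```bash
python3 -m crank '[{"offset":[0.0031,0.0025,0],"turn":[1.2,-1.53,0]},{"offset":[0.0031,0.0025,0],"turn":[1.2,-1.53,0]},{"offset":[0.0031,0.0025,0],"turn":[1.2,-1.53,0]},{"offset":[0.0031,0.0025,0],"turn":[1.2,-1.53,0]},{"offset":[0,0,0],"turn":[0,0,0]}]'
python3 st.py
python3 -m crank '[{"offset":[0.0031,0.0025,0],"turn":[1.2,-1.53,0]},{"offset":[0.0031,0.0025,0],"turn":[1.2,-1.53,0]},{"offset":[0.0031,0.0025,0],"turn":[1.2,-1.53,0]},{"offset":[0.0031,0.0025,0],"turn":[1.2,-1.53,0]},{"offset":[0,0,0],"turn":[0,0,0]}]'
python3 st.py
```

```text
t: 12.05
eef_pos: [0.4805, -0.0207, 0.1303]
tcp_rot: [-0.597, 2.676, -0.261]
ft_force: [4.5, 2.5, -9.5]
width: 0.0066
gripper_force: 30.0
yaw -152.1 q7 1.217 M [0.84 0.12 0.24] F [ 4.5  2.5 -9.5] Fbar 3.8 w 0.0066 29.997815787792206 along bar 0.4723 z 0.1303
1mm outward in tool: [ 0.711  0.565 -0.418] 1deg swing axis: [-0.622  0.783  0.001]
t: 12.47
eef_pos: [0.4739, -0.0195, 0.1252]
tcp_rot: [-0.582, 2.6, -0.313]
ft_force: [-10.1, 8.1, 18.1]
width: 0.0065
gripper_force: 30.0
yaw -150.9 q7 0.815 M [1.48 0.37 0.65] F [-10.1   8.1  18.1] Fbar -11.7 w 0.0065 30.00488430261612 along bar 0.4657 z 0.1252
1mm outward in tool: [ 0.682  0.541 -0.492] 1deg swing axis: [-0.624  0.782 -0.005]
```

```bash
python3 -m crank '[{"offset":[0,0,0],"turn":[0,0,0]},{"offset":[0,0,0],"turn":[0,0,0]}]'
python3 st.py; python3 -c "
from h import *
s=manip.read_state();print(s['q'].round(3),s['qd'].round(2))"
```

```text
t: 12.63
eef_pos: [0.4746, -0.0196, 0.1257]
tcp_rot: [-0.58, 2.6, -0.312]
ft_force: [-10.2, 6.2, 17.8]
width: 0.0067
gripper_force: 30.0
yaw -150.9 q7 0.82 M [1.15 0.43 0.45] F [-10.2   6.2  17.8] Fbar -11.4 w 0.0067 30.005072057247162 along bar 0.4664 z 0.1257
1mm outward in tool: [ 0.683  0.541 -0.492] 1deg swing axis: [-0.623  0.782 -0.005]
[ 0.784  0.072 -1.063  2.453  1.028  0.356  0.82 ] [-0.02 -0.    0.01 -0.   -0.    0.    0.  ]
```

The arm is at its inner reach, with q4 at its limit, and the bolt leans about 0.52 rad. I'll open, rise clear and look.

```bash
python3 -m crank '[{"offset":[0,0,0],"turn":[0,0,0]},{"offset":[0,0,0],"turn":[0,0,0]},{"offset":[0,0,0],"turn":[0,0,0]},{"offset":[0,0,0],"turn":[0,0,0]}]' 0.07
python3 st.py
python3 -m crank '[{"offset":[-0.004,-0.003,-0.009],"turn":[0,0,0]},{"offset":[-0.004,-0.003,-0.009],"turn":[0,0,0]},{"offset":[-0.008,-0.006,-0.018],"turn":[0,0,0]},{"offset":[-0.008,-0.006,-0.018],"turn":[0,0,0]},{"offset":[-0.008,-0.006,-0.018],"turn":[0,0,0]}]'
python3 st.py
python3 - <<'E'
from h import *
s=manip.read_state();im=manip.capture("wrist");cv2.imwrite("pics/w5.png",im)
a=manip.capture("scene");cv2.imwrite("pics/s5.png",a);b=manip.capture("top");cv2.imwrite("pics/t5.png",b)
z=lambda i,x,y:cv2.resize(i[y:y+110,x:x+80],None,fx=4,fy=4,interpolation=cv2.INTER_CUBIC)
cv2.imwrite("pics/c5.png",np.hstack([z(a,235,140),z(b,220,110)]))
E
```

```text
t: 12.97
eef_pos: [0.4735, -0.0201, 0.1248]
tcp_rot: [-0.58, 2.601, -0.312]
ft_force: [-0.5, 0.5, 0.3]
width: 0.0301
gripper_force: 0.0
yaw -151.0 q7 0.817 M [ 0.19  0.35 -0.06] F [-0.5  0.5  0.3] Fbar -0.6 w 0.0301 0.0 along bar 0.4654 z 0.1248
1mm outward in tool: [ 0.683  0.541 -0.491] 1deg swing axis: [-0.623  0.782 -0.005]
t: 13.38
eef_pos: [0.4718, -0.0201, 0.193]
tcp_rot: [-0.579, 2.606, -0.314]
ft_force: [0.2, -0.9, -1.0]
width: 0.0633
gripper_force: 0.0
yaw -151.1 q7 1.616 M [ 0.16  0.38 -0.03] F [ 0.2 -0.9 -1. ] Fbar 0.4 w 0.0633 0.0 along bar 0.4638 z 0.193
1mm outward in tool: [ 0.686  0.54  -0.487] 1deg swing axis: [-0.623  0.783 -0.009]
```

View pics/w5.png

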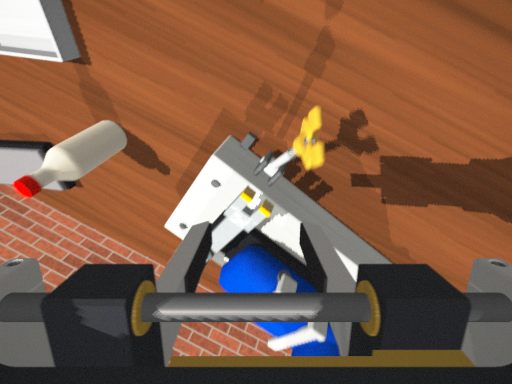

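The wrist view shows the bolt out of the slot, with the nut at about (312,138), its pin near (262,170) and the yellow lips at (248,195) and (265,210). I'll check the angle numerically with a second picture.

```bash
python3 - <<'E'
from h import *
s=manip.read_state();c=cam("wrist",s);b=np.radians(-13.3);ax=np.array([np.cos(b),np.sin(b),0])
P=np.array([.5305,-.032,.024])
for th in(.6,1,1.3,1.6):print(th,proj(c,P+.121*(np.array([0,0,np.cos(th)])-ax*np.sin(th))).round(),proj(cam("top"),P+.121*(np.array([0,0,np.cos(th)])-ax*np.sin(th))).round())
im=manip.capture("wrist");b0=cv2.imread("pics/t5.png")
for n,i in(("w",im),("t",b0[150:230,210:290])):
    m=cv2.inRange(cv2.cvtColor(i,cv2.COLOR_BGR2HSV),(16,120,90),(32,255,255))
    if n=="w":m[240:]=0
    k,l,st,ce=cv2.connectedComponentsWithStats(m);print(n,[(st[j,4],ce[j].round(1)) for j in range(1,k) if st[j,4]>8])
E
```

```text
0.6 [288. 173.] [241. 213.]
1 [319. 131.] [238. 227.]
1.3 [334. 106.] [237. 234.]
1.6 [341.  90.] [238. 236.]
w [(np.int32(1332), array([326.2, 115.5])), (np.int32(120), array([248.7, 191.4])), (np.int32(99), array([266.7, 206.5]))]
t [(np.int32(19), array([30.6, 41.5]))]
```

```bash
python3 -m crank '[{"offset":[-0.003,-0.002,-0.005],"turn":[-4.35,5.48,0]},{"offset":[0,0,-0.005],"turn":[-4.35,5.48,0]},{"offset":[0,0,-0.005],"turn":[-4.35,5.48,0]},{"offset":[0,0,-0.005],"turn":[-4.35,5.48,0]},{"offset":[0,0,0],"turn":[-0.78,0.98,0]}]'
python3 -m crank '[{"offset":[0,0,0],"turn":[0,0,7]},{"offset":[0,0,0],"turn":[0,0,7]},{"offset":[0,0,0],"turn":[0,0,7]},{"offset":[0,0,0],"turn":[0,0,7]},{"offset":[0,0,0],"turn":[0,0,7]}]'
python3 -m crank '[{"offset":[0,0,0],"turn":[0,0,7]},{"offset":[0,0,0],"turn":[0,0,0]},{"offset":[0,0,0],"turn":[0,0,0]}]'
python3 - <<'E'
from h import *
s=manip.read_state();Rm=R.from_rotvec(s["tcp_rot"]).as_matrix();print(Rm.round(3),s["q"].round(2))
G=np.array([.545,-.0355,.106]);print("tool delta to grip",Rm.T@(G-s["eef_pos"]))
im=manip.capture("wrist");cv2.imwrite("pics/w6.png",im)
c=cam("wrist",s);ax=np.array([np.cos(np.radians(-13.3)),np.sin(np.radians(-13.3)),0])
print("exp nut",proj(c,np.array([.5305,-.032,.024])-.121*ax),"grip",proj(c,G))
m=cv2.inRange(cv2.cvtColor(im,cv2.COLOR_BGR2HSV),(16,120,90),(32,255,255));m[260:]=0
k,l,st,ce=cv2.connectedComponentsWithStats(m);print([(st[j,4],ce[j].round(1),onz(c,ce[j],.114).round(4)) for j in range(1,k) if st[j,4]>8])
E
```

```text
t: 14.0
eef_pos: [0.4713, -0.0205, 0.213]
tcp_rot: [0.672, -3.058, 0.007]
ft_force: [-0.0, -0.5, -0.4]
width: 0.0698
gripper_force: 0.0
t: 14.42
eef_pos: [0.4688, -0.0195, 0.212]
tcp_rot: [-0.286, -3.127, 0.017]
ft_force: [-0.8, -0.0, -0.2]
width: 0.0701
gripper_force: 0.0
t: 14.67
eef_pos: [0.4689, -0.0192, 0.2126]
tcp_rot: [-0.46, -3.107, 0.016]
ft_force: [0.7, 0.0, 1.2]
width: 0.07
gripper_force: 0.0
[[-0.957  0.29  -0.002]
 [ 0.29   0.957 -0.01 ]
 [-0.001 -0.01  -1.   ]] [ 0.61  0.14 -0.77  2.    0.13  1.04  1.06]
tool delta to grip [-0.07744639  0.0075465   0.10657429]
exp nut [255.03369103 136.29913599] grip [261.36802314 257.91965802]
[(np.int32(622), array([256.2, 143.7]), array([ 0.416 , -0.0028,  0.114 ])), (np.int32(96), array([250. , 239.2]), array([ 0.515, -0.04 ,  0.114])), (np.int32(74), array([271.5, 238.9]), array([ 0.5215, -0.0168,  0.114 ]))]
```

The nut sits where a hanging bolt should be, at (256,144) against the expected (255,136). The lips confirm the grip point at about (0.545,-0.0355). I'll go over it and down.

```bash
python3 -m crank '[{"offset":[-0.0387,0.0038,0],"turn":[0,0,0]},{"offset":[-0.0387,0.0038,0],"turn":[0,0,-3.6]},{"offset":[0,0,0.035],"turn":[0,0,0]},{"offset":[0,0,0.035],"turn":[0,0,0]},{"offset":[0,0,0],"turn":[0,0,0]}]' 0.062
python3 st.py
python3 -m crank '[{"offset":[0,0,0.02],"turn":[0,0,0]},{"offset":[0,0,0.02],"turn":[0,0,0]},{"offset":[0,0,0.015],"turn":[0,0,0]},{"offset":[0,0,0],"turn":[0,0,0]},{"offset":[0,0,0],"turn":[0,0,0]}]'
python3 st.py
```

```text
t: 15.13
eef_pos: [0.5424, -0.0353, 0.1377]
tcp_rot: [-0.362, -3.113, 0.014]
ft_force: [-2.2, 0.6, -0.8]
width: 0.0617
gripper_force: 0.0
yaw 166.7 q7 1.004 M [ 0.03 -0.05  0.01] F [-2.2  0.6 -0.8] Fbar -2.3 w 0.0617 0.0 along bar 0.536 z 0.1377
1mm outward in tool: [1.    0.001 0.007] 1deg swing axis: [-0.001  1.    -0.01 ]
t: 15.55
eef_pos: [0.5454, -0.0354, 0.0895]
tcp_rot: [-0.365, -3.12, 0.014]
ft_force: [-0.3, 0.8, 0.6]
width: 0.0619
gripper_force: 0.0
yaw 166.6 q7 0.947 M [-0.   -0.12 -0.03] F [-0.3  0.8  0.6] Fbar -0.5 w 0.0619 0.0 along bar 0.5389 z 0.0895
1mm outward in tool: [ 1.    -0.001 -0.   ] 1deg swing axis: [ 0.001  1.    -0.009]
```

```bash
python3 -m crank '[{"offset":[0,0,0],"turn":[0,0,0]},{"offset":[0,0,0],"turn":[0,0,0]},{"offset":[0,0,0],"turn":[0,0,0]},{"offset":[0,0,0],"turn":[0,0,0]},{"offset":[0,0,0],"turn":[0,0,0]}]' 0.02
python3 st.py
python3 -m crank '[{"offset":[0,0,-0.005],"turn":[0,0,0]},{"offset":[0,0,-0.005],"turn":[0,0,0]},{"offset":[-0.001,0,-0.01],"turn":[0,0,0]},{"offset":[0,0,0],"turn":[0,0,0]}]'
python3 st.py
```

```text
t: 15.97
eef_pos: [0.5458, -0.0354, 0.0891]
tcp_rot: [0.368, 3.119, -0.014]
ft_force: [0.2, -1.2, 1.2]
width: 0.036
gripper_force: 30.0
yaw 166.6 q7 0.945 M [ 0.08 -0.33  0.12] F [ 0.2 -1.2  1.2] Fbar 0.4 w 0.036 29.995437785983086 along bar 0.5393 z 0.0891
1mm outward in tool: [ 1.    -0.003 -0.002] 1deg swing axis: [ 0.003  1.    -0.009]
t: 16.3
eef_pos: [0.5469, -0.0357, 0.1098]
tcp_rot: [0.368, 3.119, -0.015]
ft_force: [2.4, 0.2, -4.8]
width: 0.036
gripper_force: 30.0
yaw 166.5 q7 0.968 M [ 0.23 -0.54  0.19] F [ 2.4  0.2 -4.8] Fbar 2.3 w 0.036 29.985393807291985 along bar 0.5404 z 0.1098
1mm outward in tool: [ 1.    -0.003 -0.002] 1deg swing axis: [ 0.003  1.    -0.009]
```

```bash
python3 -m crank '[{"offset":[-0.0024,0,-0.0155],"turn":[0,0,0]},{"offset":[-0.0045,0,-0.0176],"turn":[0,0,0]},{"offset":[-0.0062,0,-0.0171],"turn":[0,0,0]},{"offset":[-0.0079,0,-0.0164],"turn":[0,0,0]},{"offset":[0,0,0],"turn":[0,0,0]}]'
python3 st.py
```

```text
t: 16.72
eef_pos: [0.5677, -0.0404, 0.1771]
tcp_rot: [0.369, 3.119, -0.016]
ft_force: [-3.6, -2.6, -3.4]
width: 0.0355
gripper_force: 30.0
yaw 166.5 q7 1.033 M [-0.06  0.7   0.19] F [-3.6 -2.6 -3.4] Fbar -2.9 w 0.0355 29.986686520278454 along bar 0.5617 z 0.1771
1mm outward in tool: [ 1.    -0.004 -0.001] 1deg swing axis: [ 0.004  1.    -0.01 ]
```

```bash
python3 -m crank '[{"offset":[-0.0095,0,-0.0155],"turn":[0,0,0]},{"offset":[-0.0110,0,-0.0145],"turn":[0,0,0]},{"offset":[-0.0124,0,-0.0133],"turn":[0,0,0]},{"offset":[-0.0137,0,-0.0120],"turn":[0,0,0]},{"offset":[0,0,0],"turn":[0,0,0]}]'
python3 st.py
python3 -m crank '[{"offset":[-0.0148,0,-0.0106],"turn":[0,0,0]},{"offset":[-0.0158,0,-0.009],"turn":[0,0,0]},{"offset":[-0.0166,0,-0.0074],"turn":[0,0,0]},{"offset":[0,0,0],"turn":[0,0,0]}]'
python3 st.py
```

```text
t: 17.13
eef_pos: [0.6136, -0.051, 0.2315]
tcp_rot: [0.37, 3.12, -0.015]
ft_force: [-11.5, -3.7, 7.9]
width: 0.0358
gripper_force: 29.9
yaw 166.5 q7 1.069 M [-0.45  2.34  0.13] F [-11.5  -3.7   7.9] Fbar -10.4 w 0.0358 29.947788601275533 along bar 0.6088 z 0.2315
1mm outward in tool: [ 1.    -0.004 -0.001] 1deg swing axis: [ 0.004  1.    -0.009]
t: 17.47
eef_pos: [0.6596, -0.0616, 0.2575]
tcp_rot: [-0.37, -3.12, 0.014]
ft_force: [-7.7, -5.5, 13.0]
width: 0.0358
gripper_force: 30.0
yaw 166.5 q7 1.083 M [-0.66  1.87  0.09] F [-7.7 -5.5 13. ] Fbar -6.2 w 0.0358 29.96527683455497 along bar 0.6561 z 0.2575
1mm outward in tool: [ 1.    -0.004 -0.001] 1deg swing axis: [ 0.004  1.    -0.009]
```

```bash
python3 -m crank '[{"offset":[-0.0173,0,-0.0062],"turn":[0,0,0]},{"offset":[-0.0177,0,-0.0045],"turn":[0,0,0]},{"offset":[-0.0181,0,-0.0024],"turn":[0,0,0]},{"offset":[0,0,0],"turn":[0,0,0]}]'
python3 st.py
python3 -m crank '[{"offset":[-0.0182,0,-0.0004],"turn":[0,0,0]},{"offset":[-0.0181,0,0.0012],"turn":[0,0,0]},{"offset":[0,0,0],"turn":[0,0,0]}]'
python3 st.py
```

```text
t: 17.8
eef_pos: [0.7115, -0.0736, 0.2699]
tcp_rot: [0.37, 3.12, -0.013]
ft_force: [-2.8, -5.1, 8.6]
width: 0.0357
gripper_force: 30.0
yaw 166.5 q7 1.097 M [-0.41  0.53  0.1 ] F [-2.8 -5.1  8.6] Fbar -1.6 w 0.0357 29.982359558343887 along bar 0.7093 z 0.2699
1mm outward in tool: [ 1.    -0.004 -0.001] 1deg swing axis: [ 0.004  1.    -0.008]
t: 18.05
eef_pos: [0.7472, -0.0819, 0.2692]
tcp_rot: [0.369, 3.119, -0.013]
ft_force: [-0.2, -5.3, 8.9]
width: 0.0361
gripper_force: 30.0
yaw 166.5 q7 1.109 M [-0.34 -0.12 -0.04] F [-0.2 -5.3  8.9] Fbar 1.1 w 0.0361 29.98141436604783 along bar 0.746 z 0.2692
1mm outward in tool: [ 1.    -0.003 -0.002] 1deg swing axis: [ 0.003  1.    -0.008]
```

```bash
python3 -m crank '[{"offset":[-0.010,0,0.0016],"turn":[0,0,0]},{"offset":[-0.010,0,0.0022],"turn":[0,0,0]},{"offset":[0,0,0],"turn":[0,0,0]},{"offset":[0,0,0],"turn":[0,0,0]}]'
python3 st.py
```

```text
t: 18.38
eef_pos: [0.7653, -0.0861, 0.266]
tcp_rot: [0.368, 3.118, -0.014]
ft_force: [1.4, -1.8, 6.6]
width: 0.0359
gripper_force: 30.1
yaw 166.5 q7 1.115 M [ 0.01 -0.63 -0.02] F [ 1.4 -1.8  6.6] Fbar 1.8 w 0.0359 30.090860514453457 along bar 0.7646 z 0.266
1mm outward in tool: [ 1.    -0.003 -0.003] 1deg swing axis: [ 0.003  1.    -0.009]
```

```bash
python3 -m crank '[{"offset":[0,0,0],"turn":[0,0,0]},{"offset":[0,0,0],"turn":[0,0,0]},{"offset":[0,0,0],"turn":[0,0,0]},{"offset":[0,0,0],"turn":[0,0,0]},{"offset":[0,0,0],"turn":[0,0,0]}]' 0.065
python3 -m crank '[{"offset":[0,0,-0.015],"turn":[0,0,0]},{"offset":[0,0,-0.03],"turn":[0,0,0]},{"offset":[0,0,-0.03],"turn":[0,0,0]},{"offset":[0,0,-0.03],"turn":[0,0,0]},{"offset":[0,0,-0.01],"turn":[0,0,0]}]'
python3 -m crank '[{"offset":[0.03,0,-0.01],"turn":[0,0,0]},{"offset":[0.03,0,0],"turn":[0,0,0]},{"offset":[0.03,0,0],"turn":[0,0,0]},{"offset":[0,0,0],"turn":[0,0,0]},{"offset":[0,0,0],"turn":[0,0,0]}]'
python3 - <<'E'
from h import *
a=manip.capture("scene");w=manip.capture("wrist")
cv2.imwrite("pics/end.png",np.hstack([cv2.resize(a[100:300,200:330],None,fx=2.6,fy=2.6),cv2.resize(w,None,fx=.85,fy=.85)[:].copy() if 0 else cv2.resize(w[0:384,:],(450,520))]))
E
```

```text
t: 18.8
eef_pos: [0.7645, -0.0861, 0.2658]
tcp_rot: [-0.368, -3.119, 0.014]
ft_force: [-0.4, -0.7, 0.2]
width: 0.0639
gripper_force: 0.0
t: 19.22
eef_pos: [0.7656, -0.0847, 0.386]
tcp_rot: [0.368, 3.115, -0.013]
ft_force: [0.2, 0.4, 0.2]
width: 0.0651
gripper_force: 0.0
t: 19.63
eef_pos: [0.6764, -0.0641, 0.3918]
tcp_rot: [0.368, 3.119, -0.016]
ft_force: [0.5, -0.2, 0.4]
width: 0.0648
gripper_force: 0.0
```

View pics/end.png

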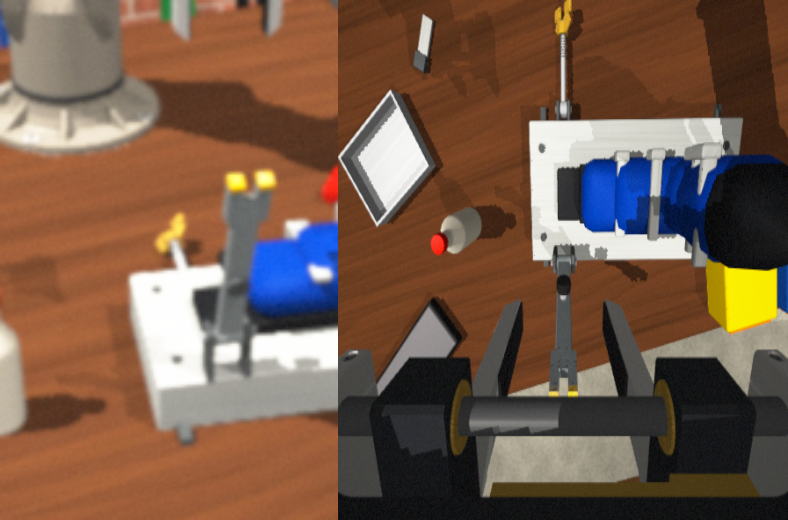

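The bar stands leaning back on its stop, with its lips at (250,182) in the left half. The eyebolt lies swung out, with the nut at (563,15) in the right half, and the gripper is clear. I'll hand it in.

```bash
python3 -m crank '[{"offset":[0,0,0],"turn":[0,0,0]},{"offset":[0,0,0],"turn":[0,0,0]},{"offset":[0,0,0],"turn":[0,0,0]},{"offset":[0,0,0],"turn":[0,0,0]},{"offset":[0,0,0],"turn":[0,0,0]}]'
python3 -c "
from cell import manip
print(manip.sign_off())"
```

```text
t: 20.15
eef_pos: [0.6776, -0.0641, 0.3908]
tcp_rot: [-0.368, -3.119, 0.014]
ft_force: [-0.2, -0.7, 0.4]
width: 0.065
gripper_force: 0.0
the job is handed in; nothing more can be done
None
```

I handed the job in at about 20 s: the nut was slackened about 2.6 rad until it felt clear of the lip, the eyebolt hangs out of the slot, the bar rests back on its stop and the robot touches nothing; sign-off returned no verdict.

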